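Bring the red ink pad round to the stamp

ROBOT

A 6-joint arm with a two-finger parallel gripper is mounted at the origin on the work surface. World frame = base frame: x ahead of the robot, y to its left, z up, the work surface at z = 0. Lengths are in m, angles in rad, forces in N, time in s.
With the tool pointing down it reaches from about 0.35 to 0.85 m from the base axis. Payload 8.1 kg.
Tool frame: the origin (TCP) lies midway between the tips of the shut fingers; the grasp point (between the pads) lies 19 mm behind it (bot.grip_point_offset is the distance from the TCP to the grasp point, in m); z points along the fingers, x is the direction in which the jaws open and shut, and the axes are right-handed (so a half turn about z gives the same grasp; the last joint's range is limited). The gripper opens to 85 mm and grips with 20 to 120 N. Pads are 22 mm wide; open, the fingers measure 114 mm over their backs; the gripper's body (76 mm by 85 mm) begins 54 mm behind the grasp point. The pads swing forward as they close: fully open they stand 13 mm farther back than shut.
Start: joints at [-1.412, 0.13, 1.488, -0, 1.523, -0.085], TCP at [0.145, -0.582, 0.231] pointing down, gripper open.
Joint ranges: [-2.96, 2.96], [-0.89, 2.26], [0.02, 2.5], [-1.34, 4.48], [0, 2.73], [-2.66, 2.66]. Speed limits (rad/s): [2.39, 2.39, 2.79, 3.14, 3.14, 3.14].

INTERFACE

Orientations are given as a 3x3 rotation matrix whose columns are the frame's x, y, z axes.
In Python, from plant import bot, viewer gives the robot as it stands.
- The arm moves only by the tool send_rows, never from a script. Its argument "targets" is a list of rows, each a list of 7 numbers: the shift along the tool's x, y, z in cm, then the turn, a rotation vector about the tool's x, y, z in degrees, then the closure, from 0 (fully open) to 1 (shut). A call has 1 to 20 rows; each row shifts and turns the commanded pose from where the row before left it, along the tool's axes as they then stand; what a row does not reach is not made up. A row lasts 1/8 s, in which the tool goes at most 62.5 mm and 10.7 degrees, less where a joint would pass 70% of its speed; a pose out of reach is approached as far as the arm can. A call with a gripper value outside its range is refused whole. The fingers move at their own pace and stop on an object; "newtons" is the grip in N (left out, the last holds). Time passes only in rows, so rows that do not move let the fingers close. It gives the time, the measured TCP pose, the force and the opening at its end, in the units of the state.
- bot.read_state(): the state, without advancing time (a new reading comes with each control period).
- viewer.grab_frame(name): name is "side" or "top"; returns a dict with "pixels" (384x512x3 uint8, red, green, blue), "K" (3x3 intrinsics, pixels), "pose" (4x4, takes a point from camera to world coordinates). Camera axes: x right, y up, looking along -z (the intrinsics and any distortion apply to the point x, -y, -z); pixel columns grow to the right and rows downward; lengths in m; the calibration is good to about 2 mm. A picture is of the moment at which its call begins. There is no depth.
- bot.hand_in(): hands the job in, once; it reports no verdict.
The state is a dict: "time_s": time; "joints": joint angles; "joint_velocities": joint speeds; "tau": joint torques, N m; "tcp_pos": TCP position; "eef_rot": TCP orientation; "force": force on the tool from outside, world axes, zero at the start; "torque": the same for the moment, N m; "grip_width": finger opening in m.
Only numpy, scipy, OpenCV 4.12 (cv2) and the standard library are available. Lean on these libraries where they do the work, as an engineer would, in place of code of your own. Each camera call takes 0.05 s, during which the arm holds its last target. There are 200 camera calls.

TASK

The wooden stamp is to be inked next: turn the round ink-pad carousel the shorter way round until its red pad faces the stamp squarely, and leave it there. Leave the stamp and the small bottle standing where they are.

Things in the scene. Friction and masses are not known exactly. Their poses are not given: they have to be found in the camera images.
- carousel_grip (a point): Black upright bar on a grey hub in the middle of the white ink-pad turntable, 60 mm long, 16 thick, 45 to 95 mm above the table. This point is on the vertical turning axis, 75 mm up, a good pinch height. x runs along the bar towards the red pad, y across its thickness, z up. It turns endlessly both ways with light friction (0.1 N m), no stops or detents, and stays where left.
- red_point (a point): Aiming point turning with the carousel: 155 mm from the axis on the line from the axis through the red pad's centre, 42 mm up. The turntable is 230 mm across, top 30 mm up; five steel ink tins, 60 mm across, tops 44 mm up, stand 80 mm from the axis, 72 degrees apart: counter-clockwise from above red, black, blue, green, yellow.
- stamp_center (a point): Middle of the stamp, 39 mm above the table: loose, a dark wooden block 42 x 42 mm and 22 mm high with a pale turned wooden handle, 78 mm high in all. It stands beside the carousel, about 155 mm from the turning axis, and the red pad starts 25 to 90 degrees to one or other side of it.
- bottle_center (a point): Middle of the small bottle, 44 mm above the table: loose, upright, aluminium with a white cap, 42 mm across and 88 mm high. It stands beside the carousel, about 155 mm from the turning axis; which side it and the stamp are on varies. A bystander.
Mind the look-alikes: they are no part of the job. What is shaped like the part that bears stamp_center but turquoise is not meant. What is shaped like the part that bears carousel_grip but turquoise is not meant.

How it is judged:
By the outcome, as a careful person would: the job done as asked, in the order asked, and still so for the second after the job is handed in, with the robot touching nothing.
It also fails if it takes over 32 s, if anything falls off the work surface, if the arm or the gripper's body presses on something with over 40 N, if the wrist force passes 120 N, or if a joint passes its speed limit or range.

## Working session

There is one attempt and no reset: what is moved stays moved. The work goes in short steps, Python scripts to look and compute and a tool call to move; the robot and the scene stay as the last step left them, time stands still between calls to the robot, and variables do not carry over. Pictures are saved under pics/ and viewed, about 8 in all and at most 12, crops included, and the job is handed in when it is done.

Besides the shell and the picture viewer there is one more tool, called after "Request:" as name(argument=value, ...), one argument or row to a line, values as JSON. send_rows: Moves the arm, as the interface text tells. Its arguments: {"type":"object","properties":{"targets":{"type":"array"},"newtons":{"type":"number"}},"required":["targets"]}

```bash
mkdir -p pics; cat > h.py <<'E'
import numpy as np, cv2
from plant import bot, viewer
def grab(n,f):
    d=viewer.grab_frame(n); cv2.imwrite(f'pics/{f}.png',d['pixels'][...,::-1]); np.savez(f'pics/{f}.npz',**{k:d[k] for k in('pixels','K','pose')}); return d
def ray(d,u,v,z):
    K,P=d['K'],d['pose']; a=np.linalg.inv(K)@[u,v,1]; r=P[:3,:3]@[a[0],-a[1],-a[2]]; o=P[:3,3]
    return o+r*(z-o[2])/r[2]
def proj(d,p):
    P=d['pose']; c=P[:3,:3].T@(np.array(p)-P[:3,3]); q=d['K']@[c[0],-c[1],-c[2]]; return q[:2]/q[2]
def crop(f,u0,v0,u1,v1,s,o):
    i=cv2.imread(f'pics/{f}.png')[v0:v1,u0:u1]; cv2.imwrite(f'pics/{o}.png',cv2.resize(i,None,fx=s,fy=s,interpolation=cv2.INTER_CUBIC))
E
python3 - <<'E'
from h import *
for n in('top','side'):
    d=grab(n,n+'0'); print([k for k in d],d['K'].tolist(),d['pose'].round(3).tolist())
a=[cv2.imread(f'pics/{n}0.png') for n in('top','side')]
cv2.imwrite('pics/both.png',cv2.resize(np.hstack(a),(800,300)))
print(bot.read_state())
E
```

```text
['pixels', 'K', 'pose'] [[396.5298840463556, 0.0, 258.91145175664286], [0.0, 396.5298840463556, 194.70587347975442], [0.0, 0.0, 1.0]] [[0.011, 0.995, -0.098, 0.401], [-1.0, 0.012, 0.009, -0.03], [0.011, 0.098, 0.995, 1.091], [0.0, 0.0, 0.0, 1.0]]
['pixels', 'K', 'pose'] [[420.01956787471886, 0.0, 251.47017338286318], [0.0, 420.01956787471886, 196.03668476341196], [0.0, 0.0, 1.0]] [[-0.966, 0.155, -0.208, 0.296], [-0.259, -0.614, 0.746, 0.748], [-0.012, 0.774, 0.633, 0.71], [0.0, 0.0, 0.0, 1.0]]
{'time_s': 0.1, 'joints': array([-1.41243953e+00,  1.31112703e-01,  1.48916799e+00, -1.15765517e-05,
        1.52305214e+00, -8.53908074e-02]), 'joint_velocities': array([ 1.02910476e-03, -3.25339599e-04, -3.75716884e-03,  1.12388320e-06,
        3.51520026e-04, -9.88199321e-04]), 'tau': array([ 1.79053509e-04, -5.70949924e+01, -5.01943624e+01, -3.06178372e-04,
        8.15498934e-03,  4.38513712e-05]), 'tcp_pos': array([ 0.14474625, -0.58174906,  0.23033451]), 'eef_rot': array([[ 2.41341438e-01, -9.70440224e-01, -2.85838492e-04],
       [-9.70438716e-01, -2.41341568e-01,  1.71658780e-03],
       [-1.73483055e-03, -1.36895027e-04, -9.99998486e-01]]), 'force': array([ 0.70813239,  0.22593299, -0.78587281]), 'torque': array([ 0.03446919,  0.03766425, -0.02464113]), 'grip_width': 0.08529684682242315}
```

View pics/top0.png

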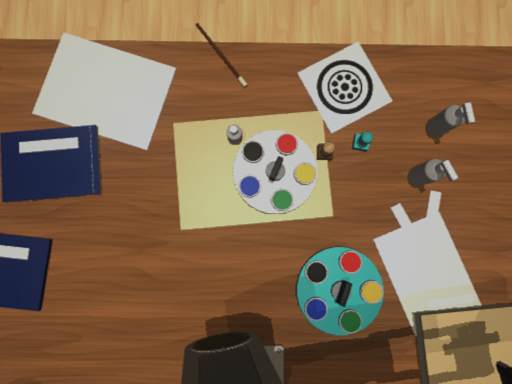

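View pics/side0.png

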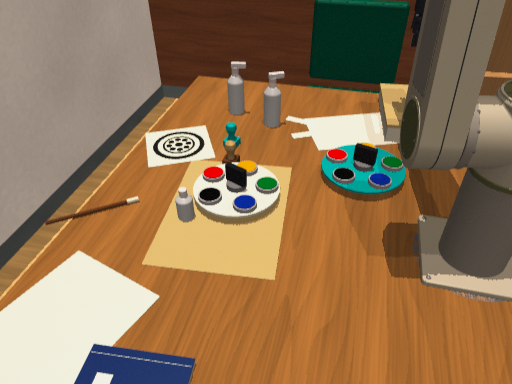

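The top view shows the white carousel at (275,171) with its red pad at (287,144), the wooden stamp at (326,151) and the bottle at (234,134). The look-alikes are the turquoise turntable at (340,290) and the turquoise stamp at (363,141); I choose the white turntable and the wooden stamp. I'll check that choice in a close crop.

```bash
python3 - <<'E'
from h import *
crop('top0',220,110,350,220,6,'c1')
crop('side0',165,130,295,230,6,'c2')
E
```

```text
(no output)
```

View pics/c1.png

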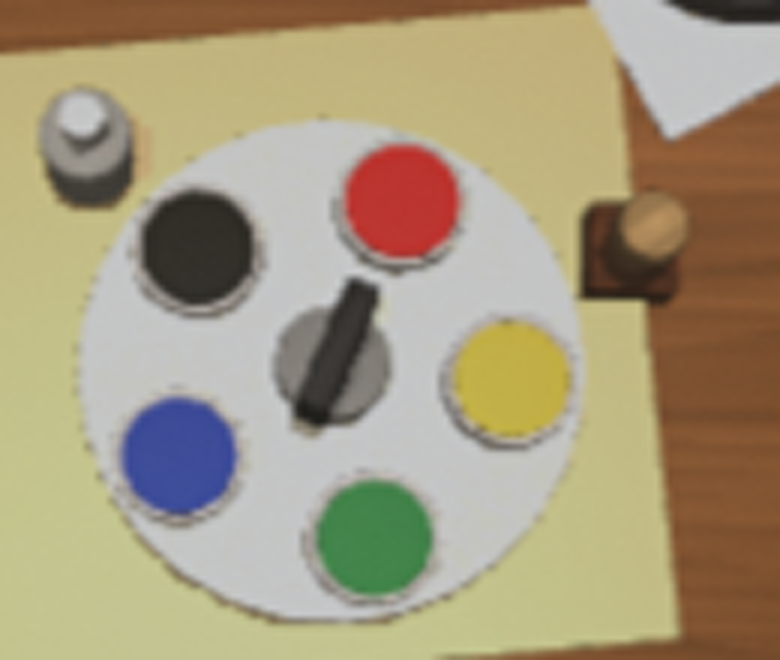

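View pics/c2.png

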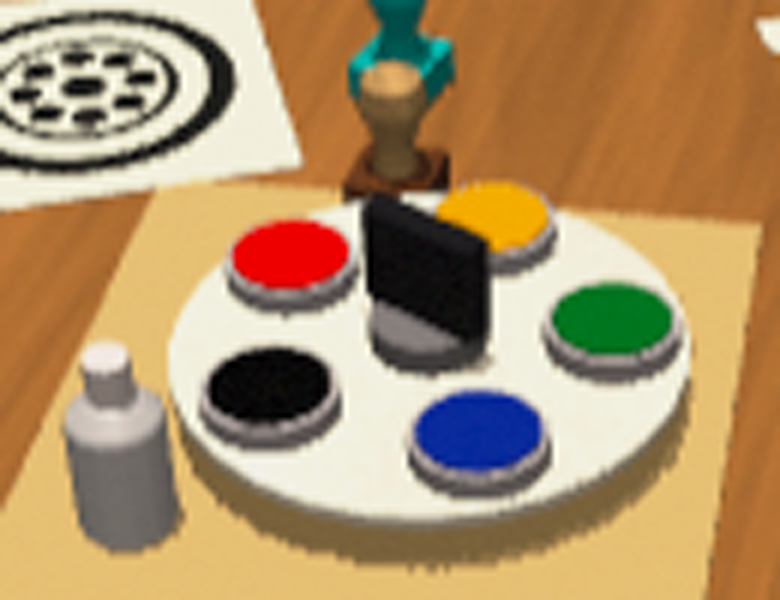

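```bash
cat >> h.py <<'E'
def pads(d,box):
    u0,v0,u1,v1=box; hsv=cv2.cvtColor(d['pixels'],cv2.COLOR_RGB2HSV).astype(int); H,S,V=hsv[...,0],hsv[...,1],hsv[...,2]
    g={'red':(((H<8)|(H>172))&(S>170)),'blue':((H>105)&(H<130)&(S>130)),'green':((H>50)&(H<80)&(S>110)),'yel':((H>18)&(H<30)&(S>165))}
    out={}
    for k,m in g.items():
        m=m.astype(np.uint8); m[:v0]=0;m[v1:]=0;m[:,:u0]=0;m[:,u1:]=0
        n,l,s,c=cv2.connectedComponentsWithStats(m); 
        if n<2: continue
        i=1+s[1:,4].argmax(); out[k]=(c[i],s[i,4],ray(d,*c[i],.044))
    return out
OFF={'red':0,'black':72,'blue':144,'green':216,'yel':288}
def fit(P):  # P: name->xy ; axis, red angle deg
    ks=list(P); z=np.array([complex(*P[k][:2]) for k in ks]); e=np.exp(1j*np.radians([OFF[k] for k in ks]))
    A=np.c_[np.ones(len(ks)),e]; s,*_=np.linalg.lstsq(A,z,rcond=None)
    return s[0],abs(s[1]),np.degrees(np.angle(s[1])),abs(A@s-z)
E
python3 - <<'E'
from h import *
L=lambda n:dict(np.load(f'pics/{n}.npz'))
T,S=L('top0'),L('side0')
f=lambda x,y,o:((x+.5)/6-.5+o[0],(y+.5)/6-.5+o[1])
ot,os=(220,110),(165,130)
t={'red':(402,200),'black':(198,247),'blue':(179,455),'green':(375,537),'yel':(512,377)}
s={'red':(291,254),'black':(271,388),'blue':(481,433),'green':(614,319),'yel':(496,215)}
for d,p,o,b in((T,t,ot,(230,125,322,216)),(S,s,os,(180,150,285,220))):
    print('hand',fit({k:ray(d,*f(*v,o),.044) for k,v in p.items()}))
    q=pads(d,b); print({k:(v[0].round(1),v[1]) for k,v in q.items()}); print('auto',fit({k:v[2] for k,v in q.items()}))
print('stamp top: T',ray(T,*f(656,222,ot),.078),'S',ray(S,*f(392,78,os),.078))
print('base bottom edge T z0',[ray(T,*f(*p,ot),z) for p,z in(((588,205),.022),((583,297),.0),((670,301),0))])
print('bar ends T', ray(T,*f(363,287,ot),.095),ray(T,*f(312,415,ot),.095))
print('bottle T',ray(T,*f(83,113,ot),.088),'S',ray(S,*f(106,355,os),.088))
E
```

```text
hand (np.complex128(0.5704314155506036-0.08235579770317433j), np.float64(0.07995673192190567), np.float64(-22.162129827861317), array([0.00014488, 0.0002617 , 0.00021632, 0.00015121, 0.00032512]))
{'red': (array([286.6, 143.2]), np.int32(244)), 'blue': (array([249.4, 185.5]), np.int32(252)), 'green': (array([282. , 199.2]), np.int32(247)), 'yel': (array([311.2, 168.5]), np.int32(4))}
auto (np.complex128(0.573111570265846-0.08541754153679118j), np.float64(0.08390574671043452), np.float64(-20.875688531693616), array([0.00806615, 0.00113069, 0.00624343, 0.01192416]))
hand (np.complex128(0.5667666299772907-0.0790330190150692j), np.float64(0.08081705304939651), np.float64(-22.20092076989577), array([0.00030605, 0.00101447, 0.00057804, 0.00127484, 0.00162206]))
{'red': (array([212.9, 171.9]), np.int32(170)), 'blue': (array([244.2, 201.4]), np.int32(209)), 'green': (array([266.5, 182.9]), np.int32(177)), 'yel': (array([247.1, 165.2]), np.int32(144))}
auto (np.complex128(0.5679568313495983-0.07948433668546401j), np.float64(0.08048737742912494), np.float64(-22.692704379506978), array([0.00140977, 0.00016223, 0.00121424, 0.00215582]))
stamp top: T [ 0.62836376 -0.2203043   0.078     ] S [ 0.62366508 -0.21018494  0.078     ]
base bottom edge T z0 [array([ 0.64845263, -0.19967173,  0.022     ]), array([ 0.6099146 , -0.20068564,  0.        ]), array([ 0.60855722, -0.24126593,  0.        ])]
bar ends T [ 0.59477444 -0.09220658  0.095     ] [ 0.53963697 -0.07096715  0.095     ]
bottle T [0.67051825 0.02839898 0.088     ] S [0.66789139 0.03031825 0.088     ]
```

Both cameras agree. The axis is near (0.569,-0.081), the pad radius comes out at 80 mm as it should, and red lies at -22°. The stamp is at about -67°, 150 mm from the axis. The shorter way is therefore about 45° clockwise.

Request:
send_rows(
  targets=[
    [-2.95, -4.1, 0, 0, 0, 0, 0],
    [-2.95, -4.1, 0, 0, 0, 0, 0],
    [-2.95, -4.1, 0, 0, 0, 0, 0],
    [-2.95, -4.1, 0, 0, 0, 0, 0],
    [-2.95, -4.1, 0, 0, 0, 0, 0],
    [-2.95, -4.1, 0, 0, 0, 0, 0],
    [-2.95, -4.1, 0, 0, 0, 0, 0],
    [-2.95, -4.1, 0, 0, 0, 0, 0],
    [-2.95, -4.1, 0, 0, 0, 0, 0],
    [-2.95, -4.1, 0, 0, 0, 0, 0],
    [-2.95, -4.1, 0, 0, 0, 0, 0],
    [-2.95, -4.1, 0, 0, 0, 0, 0],
    [-2.95, -4.1, 0, 0, 0, 0, 0],
  ],
)

```text
time_s: 1.72
tcp_pos: [0.5702, -0.0799, 0.2309]
eef_rot: [[0.241, -0.97, -0.001], [-0.97, -0.241, 0.0], [-0.0, 0.001, -1.0]]
force: [0.6, 0.1, -0.7]
grip_width: 0.0853
```

Request:
send_rows(
  targets=[
    [0, 0, 0, 0, 0, -9.6, 0],
    [0, 0, 0, 0, 0, -9.6, 0],
    [0, 0, 0, 0, 0, -9.6, 0],
    [0, 0, 0, 0, 0, -9.6, 0],
    [0, 0, 0, 0, 0, -9.6, 0],
    [0, 0, 0, 0, 0, -9.6, 0],
    [0, 0, 0, 0, 0, -9.6, 0],
    [0, 0, 0, 0, 0, -9.6, 0],
    [0, 0, 0, 0, 0, -9.6, 0],
    [0, 0, 0, 0, 0, -9.6, 0],
    [0, 0, 0, 0, 0, -9.6, 0],
    [0, 0, 0, 0, 0, -9.6, 0],
    [0, 0, 0, 0, 0, -9.6, 0],
    [0, 0, 0, 0, 0, -9.6, 0],
    [0, 0, 0, 0, 0, -9.6, 0],
    [0, 0, 0, 0, 0, 0, 0],
  ],
)

```text
time_s: 3.72
tcp_pos: [0.5692, -0.0814, 0.2308]
eef_rot: [[0.376, 0.927, -0.001], [0.927, -0.376, 0.0], [-0.0, -0.001, -1.0]]
force: [-0.5, -0.1, 0.0]
grip_width: 0.0856
```

Request:
send_rows(
  targets=[
    [0, 0, 3.5, 0, 0, 0, 0],
    [0, 0, 3.5, 0, 0, 0, 0],
    [0, 0, 3.5, 0, 0, 0, 0],
    [0, 0, 3.5, 0, 0, 0, 0],
    [0, 0, 2, 0, 0, 0, 0],
    [0, 0, 1.5, 0, 0, 0, 0],
    [0, 0, 0, 0, 0, 0, 0],
  ],
)

```text
time_s: 4.6
tcp_pos: [0.569, -0.0813, 0.0556]
eef_rot: [[0.376, 0.927, -0.001], [0.927, -0.376, 0.0], [-0.0, -0.001, -1.0]]
force: [0.7, -0.1, 0.5]
grip_width: 0.0855
```

```bash
python3 - <<'E'
from h import *
grab('side','side1'); crop('side1',150,80,310,230,5,'c3')
E
```

```text
(no output)
```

View pics/c3.png

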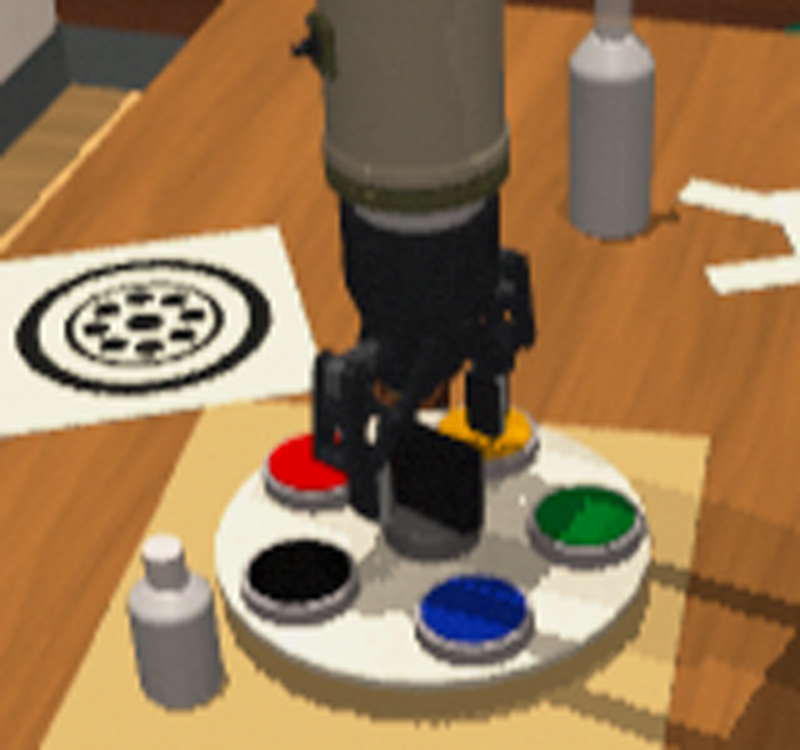

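The fingers straddle the black bar of the white turntable (c3, bar at about (435,490)), with clearance on both sides. I'll close on it and watch the forces.

Request:
send_rows(
  targets=[
    [0, 0, 0, 0, 0, 0, 0.5],
    [0, 0, 0, 0, 0, 0, 0.7],
    [0, 0, 0, 0, 0, 0, 0.8],
    [0, 0, 0, 0, 0, 0, 1],
    [0, 0, 0, 0, 0, 0, 1],
    [0, 0, 0, 0, 0, 0, 1],
    [0, 0, 0, 0, 0, 0, 1],
    [0, 0, 0, 0, 0, 0, 1],
  ],
  newtons=30,
)

```text
time_s: 5.65
tcp_pos: [0.5696, -0.0816, 0.0566]
eef_rot: [[0.375, 0.927, 0.0], [0.927, -0.375, -0.0], [-0.0, 0.0, -1.0]]
force: [-1.9, -0.3, 5.4]
grip_width: 0.0159
```

Request:
send_rows(
  targets=[
    [0, 0, 0, 0, 0, 3, 1],
    [0, 0, 0, 0, 0, 5, 1],
    [0, 0, 0, 0, 0, 5, 1],
    [0, 0, 0, 0, 0, 5, 1],
    [0, 0, 0, 0, 0, 5, 1],
    [0, 0, 0, 0, 0, 5, 1],
    [0, 0, 0, 0, 0, 5, 1],
    [0, 0, 0, 0, 0, 5, 1],
    [0, 0, 0, 0, 0, 4, 1],
    [0, 0, 0, 0, 0, 3, 1],
    [0, 0, 0, 0, 0, 0, 1],
    [0, 0, 0, 0, 0, 0, 1],
  ],
)

```text
time_s: 7.15
tcp_pos: [0.57, -0.0812, 0.0566]
eef_rot: [[0.92, 0.391, 0.001], [0.391, -0.92, 0.0], [0.001, 0.0, -1.0]]
force: [2.1, 2.0, 5.0]
grip_width: 0.0156
```

Request:
send_rows(
  targets=[
    [0, 0, 0, 0, 0, 0, 0.7],
    [0, 0, 0, 0, 0, 0, 0.4],
    [0, 0, 0, 0, 0, 0, 0],
    [0, 0, 0, 0, 0, 0, 0],
    [0, 0, 0, 0, 0, 0, 0],
    [0, 0, -3, 0, 0, 0, 0],
    [0, 0, -4, 0, 0, 0, 0],
    [0, 0, -4, 0, 0, 0, 0],
    [0, 0, -4, 0, 0, 0, 0],
    [0, 0, -4, 0, 0, 0, 0],
    [0, 0, 0, 0, 0, 0, 0],
  ],
)

```text
time_s: 8.52
tcp_pos: [0.5717, -0.0819, 0.2512]
eef_rot: [[0.921, 0.39, 0.008], [0.39, -0.921, -0.002], [0.006, 0.005, -1.0]]
force: [0.4, -0.7, 0.7]
grip_width: 0.0852
```

Request:
send_rows(
  targets=[
    [1.95, -4.6, 0, 0, 0, 0, 0],
    [1.95, -4.6, 0, 0, 0, 0, 0],
    [1.95, -4.6, 0, 0, 0, 0, 0],
    [1.95, -4.6, 0, 0, 0, 0, 0],
    [1.95, -4.6, 0, 0, 0, 0, 0],
    [1.95, -4.6, 0, 0, 0, 0, 0],
    [0, 0, 0, 0, 0, 0, 0],
  ],
)

```text
time_s: 9.4
tcp_pos: [0.5684, 0.2217, 0.2449]
eef_rot: [[0.919, 0.394, -0.002], [0.394, -0.919, 0.0], [-0.002, -0.001, -1.0]]
force: [0.8, 0.0, -0.2]
grip_width: 0.0854
```

```bash
python3 - <<'E'
from h import *
grab('top','top2'); crop('top2',220,110,350,220,6,'c4')
grab('side','side2'); crop('side2',165,120,295,220,6,'c5')
E
```

```text
(no output)
```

View pics/c4.png

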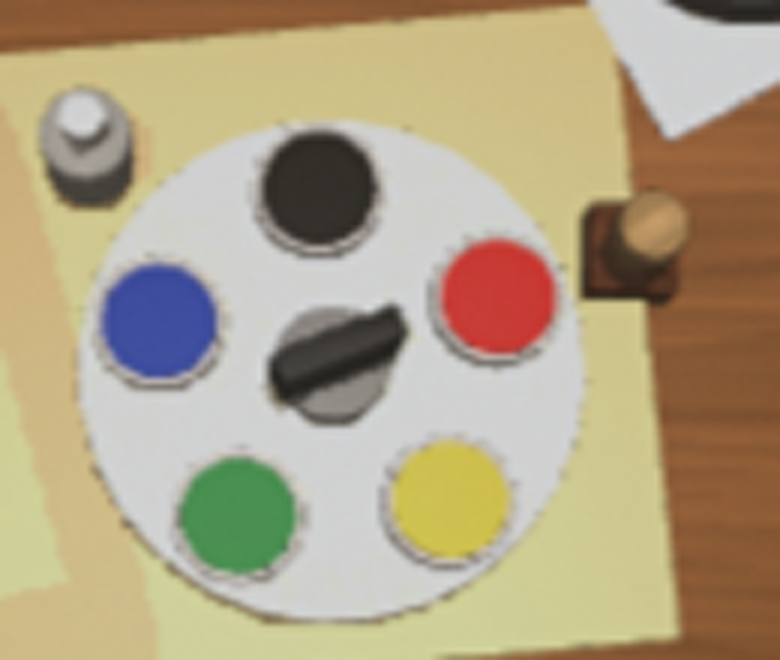

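View pics/c5.png

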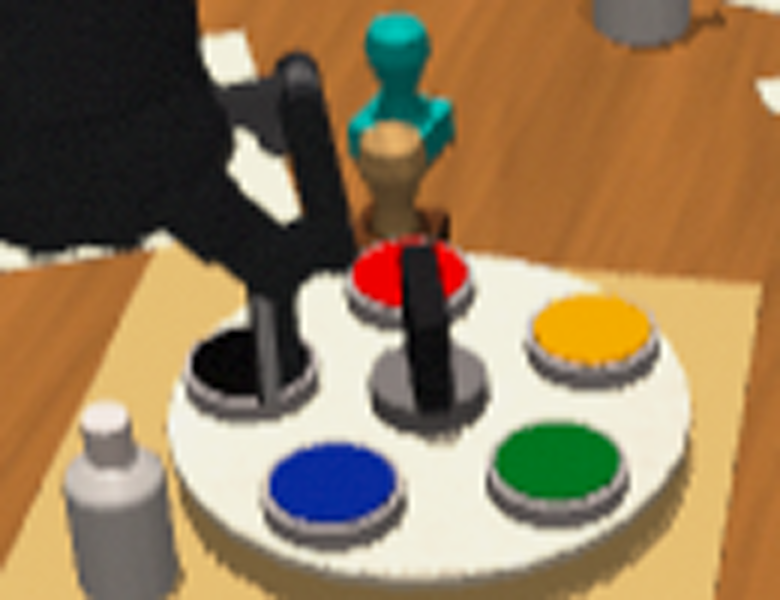

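```bash
python3 - <<'E'
from h import *
T=dict(np.load('pics/top2.npz')); S=dict(np.load('pics/side2.npz'))
f=lambda x,y,o:((x+.5)/6-.5+o[0],(y+.5)/6-.5+o[1])
t={'red':(498,297),'black':(319,188),'blue':(159,320),'green':(238,515),'yel':(451,498)}
s={'red':(408,273),'blue':(334,481),'green':(558,463),'yel':(591,330)}
for d,p,o in((T,t,(220,110)),(S,s,(165,120))):
    r=fit({k:ray(d,*f(*v,o),.044) for k,v in p.items()}); print(r)
    for tops in ([(656,222)] if d is T else [(392,138)]):
        z=ray(d,*f(*tops,o),.078); w=complex(z[0],z[1])-r[0]; print('stamp',abs(w),np.degrees(np.angle(w)))
i=cv2.imread('pics/c4.png'); r=fit({k:ray(T,*f(*v,(220,110)),.044) for k,v in t.items()})
# silhouette of block model at candidate angles, drawn for eye comparison numerically
for a in (-65,-67,-69):
  for yaw in (0,a):
    c=r[0]+.155*np.exp(1j*np.radians(a)); q=[]
    for z in (0,.022):
        for k in range(4):
            w=c+.0297*np.exp(1j*np.radians(45+90*k+yaw)); u=proj(T,[w.real,w.imag,z]); q.append(((u+.5-[220,110])*6-.5).round())
    q=np.array(q); h=((proj(T,[c.real,c.imag,.078])+.5-[220,110])*6-.5).round(); print(a,yaw,'bbox',q.min(0),q.max(0),'top',h)
E
```

```text
(np.complex128(0.5702470169456901-0.08226631419009744j), np.float64(0.07978242124466117), np.float64(-67.10178968452634), array([0.00031317, 0.00026704, 0.00027401, 0.00041229, 0.00067445]))
stamp 0.14977330067043507 -67.1679370398868
(np.complex128(0.5678494101344-0.07889899485697494j), np.float64(0.07975216753262333), np.float64(-67.18119548457376), array([0.00096084, 0.00130952, 0.0012962 , 0.00063185]))
stamp 0.14265828885343418 -66.96743250777288
-65 0 bbox [585. 187.] [685. 288.] top [662. 205.]
-65 -65 bbox [570. 173.] [699. 302.] top [662. 205.]
-67 0 bbox [590. 198.] [689. 298.] top [667. 217.]
-67 -67 bbox [576. 185.] [704. 311.] top [667. 217.]
-69 0 bbox [594. 209.] [694. 309.] top [671. 228.]
-69 -69 bbox [581. 197.] [707. 321.] top [671. 228.]
```

Red is at -67.1° (top) and -67.2° (side), and the stamp is at -67.2° and -67.0°. They line up to within measuring error, and the gripper is clear of everything.

```bash
python3 -c "
from plant import bot
print(bot.hand_in())"
```

```text
the job is handed in; nothing more can be done
None
```

I gripped the black bar on the white carousel, turned it 45° clockwise (the shorter way), released it, moved the gripper clear and handed the job in at about 9.5 s.

- **Alignment:** the last pictures put the red pad at -67.1° (top camera) and -67.2° (side camera). The stamp is at -67.2° and -67.0°, so they line up to within about 0.2°, though the 2 mm camera calibration allows for up to about 1°.
- **Stamp and bottle:** both stand where they were in the first pictures.
- **Disagreement:** the stamp's measured distance from the axis came out at 150 mm (top) and 143 mm (side), against about 155 mm given. This hardly affects the angle.

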